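# Pull the strainer basket out to drain

## Task

The strainer's cover is already off and its basket is due for cleaning: swing the basket's wire bail up to upright while the basket still sits in the strainer, then lift the basket by the bail's black grip straight up out of the body and stand it upright inside the draining tray, and let go. Keep the basket level on the way, set it down without dropping it, and leave the cover, the small filter and the sample bottle where they are.

Things in the scene. Friction and masses are not known exactly. Their poses are not given: they have to be found in the camera images.
- strainer: Round grey cast body fixed to the bench, 158 mm across at the top, 140 mm high, a hose port on either side (its +-x, 108 mm out, 58 mm up). Origin: centre of underside, z up. Open throat 140 mm wide, 30 mm deep; on its floor (a ledge 110 mm above the bench) the basket's flange rests; below it the snug bore is 104 mm wide, 104 mm deep.
- basket: Slotted steel basket, about 0.4 kg, loose in the strainer, underside 10 mm above the bench, turned to any yaw. Body 100 mm across, 100 mm tall (2 mm play all round), flange on top 124 mm across (z 100 to 104 mm). Origin: centre of underside, z up. Bail hinge line: parallel to its y through x = 0, z = 112 mm; the folded bail leans to its +x.
- bail_grip (a point): Centre of the black grip sleeve, 14 mm thick, 52 mm long, on the bail's top bar, parallel to the basket's y, 48 mm from the hinge line. Folded: 38 mm to the basket's +x, 141 mm above its underside (11 mm above the strainer's rim; 25 mm free to the throat wall). Upright: on the basket's axis, 160 mm above its underside.
- sleeve: The black grip sleeve itself, origin at bail_grip. It turns freely on the bar about its own length, so with the sleeve pinched the bail can still swing and the basket hangs level.
- bail (a joint): Angle of the wire bail on the basket: 0 = folded to the basket's +x side (it rests 38 degrees above level), 0.91 rad = upright, 1.82 rad = folded to the -x side. A slightly stiff hinge (0.03 N m): it stays where it is left. It starts between 0 and 0.2.
- drain_tray: Rectangular plain metal draining tray fixed to the bench, 190 mm (its x) by 240 mm (its y) outside, walls 3 mm thick, rolled rim 27 mm high. Origin: centre of its underside; z up. Ribs along its x, 24 mm apart, form the floor, their tops 7 mm above the bench.
- cover: The strainer's round grey cover, 158 mm across, 18 mm thick with a wire handle to 46 mm high, lying loose on the bench on the far left. Origin: centre of its underside. Leave alone.
- inline_filter: Small white round inline filter, 48 mm across, 46 mm high, loose on the bench at the right. Origin: centre of its underside. Leave alone.
- sample_bottle: Small sample bottle, 36 mm across, 70 mm high, standing loose at the back of the work. Origin: centre of its underside. Leave alone.

How it is judged:
By the outcome, as a careful person would: the job done as asked, in the order asked, and still so for the second after the job is handed in, with the robot touching nothing.
It also fails if it takes over 54 s, if anything falls off the work surface, if the arm or the gripper's body presses on something with over 40 N, if the wrist force passes 120 N, or if a joint passes its speed limit or range.

## Robot

A 6-joint arm with a two-finger parallel gripper is mounted at the origin on a cart in front of the work surface, level with it; the furniture and walls round the work are solid. World frame = base frame: x ahead of the robot, y to its left, z up, the work surface at z = 0. Lengths are in m, angles in rad, forces in N, time in s.
With the tool pointing down it reaches from about 0.3 to 0.85 m from the base axis. Payload 4.2 kg.
Tool frame: the origin (TCP) lies between the finger pads; the fingertips stand tcp_to_tips ahead of it and the grasp point (between the pads) lies 3 mm ahead of it (tcp_to_tips is the distance from the TCP to the fingertips, in m); z points along the fingers, x is the direction in which the jaws open and shut, and the axes are right-handed (so a half turn about z gives the same grasp; the last joint's range is limited). The gripper opens to 91 mm and grips with 3 to 60 N. Pads are 32 mm wide; open, the fingers measure 118 mm over their backs; the gripper's body (76 mm by 178 mm) begins 60 mm behind the grasp point.
Start: joints at [-0.02, 0.32, 1.565, -0, 1.257, -0.02], TCP at [0.575, 0, 0.205] pointing down, gripper open.
Joint ranges: [-3.11, 3.11], [-0.84, 2.01], [0.21, 2.61], [-1.34, 4.49], [0.05, 2.63], [-2.56, 2.56]. Speed limits (rad/s): [2.57, 2.57, 3.14, 3.14, 3.14, 3.14].

## Interface

Orientations are given as a rotation vector (axis times angle).
In Python, from station import * gives the robot as it stands. The module is installed in compiled form; this text tells all that it offers.
- The arm moves only by the shell command python3 -m pendant 'ROWS' [FORCE]. ROWS is JSON, a list of rows, each a list of 3 entries, a list of its own where there are three numbers: the turn, a rotation vector about the tool's x, y, z in rad, then the shift along the tool's x, y, z in cm, then the gripper command: -1 is shut, 1 is fully open, values between are in proportion. A call has 1 to 20 rows; each row shifts and turns the pose as measured when the row begins, along the tool's axes as they then stand; what a row does not reach is not made up. A row lasts 1/10 s, in which the tool goes at most 50 mm and 8.59 degrees, less where a joint would pass 70% of its speed; a pose out of reach is approached as far as the arm can. A call is refused whole if a number of a shift passes 5 or a number of a turn 0.15, either way. A call with a gripper value outside its range is refused whole. The fingers move at their own pace and stop on an object; FORCE is the grip in N (left out, the last holds). Time passes only in rows, so rows that do not move let the fingers close. It gives the time, the measured TCP pose, the force and the opening at its end, in the units of the state.
- get_state(): the state, without advancing time (a new reading comes with each control period).
- snapshot(name): name is "scene" or "side" or "wrist"; returns (picture, depth): 384x512x3 uint8, blue, green, red; 384x512 float32, m along the optical axis (not along the pixel's ray), 0 where there is no reading.
- camera_model(name): a dict with "fx", "fy", "cx", "cy" (pixels), "T" (4x4, takes a point from camera to world coordinates); the wrist camera has in their place "mount" (4x4, takes a point from camera to tool coordinates, whose origin is the TCP and whose axes are the tool frame's). Camera axes: x right, y down, z forward; pixel columns grow to the right and rows downward; lengths in m; the calibration is good to about 2 mm. The wrist camera is an equidistant fisheye: a pixel r from the principal point sees the ray r / f radians off the axis. A picture is of the moment at which its call begins: read the wrist's pose just before it. camera_model takes no time and is no camera call.
- sign_off(): hands the job in, once; it reports no verdict.
Trained networks look in the newest picture that a camera, given by its name, has taken for a name from the list of things; names that differ only in an ending like _2 or _b are one class to them, and where a whole thing is asked for, a point or a joint stands for the part that bears it (a point fixed in the world has none). Each returns a list of dicts, best first, with "confidence" (0 to 1); they miss things now and then, are a little off and sometimes report something else, mostly with a low value. They report only what shows in the picture. A call takes as long as a camera call.
- find_in(camera, name): "pixel" ([column, row] in pixels, amid what is visible of it).
- regions_of(camera, name): "region" (384x512 bool, what is visible of it) and "pixel" ([column, row] in pixels, amid what is visible of it).
The state is a dict: "time": time; "q": joint angles; "joint_velocities": joint speeds; "effort": joint torques, N m; "tool_pos": TCP position; "tcp_rot": TCP orientation; "ft_force": force on the tool from outside, world axes, zero at the start; "moment": the same for the moment, N m; "width": opening from 0.0 (shut) to 1.0 (fully open).
Only numpy, scipy, OpenCV 4.12 (cv2) and the standard library are available. Lean on these libraries where they do the work, as an engineer would, in place of code of your own. Each camera call takes 0.05 s, during which the arm holds its last target.

## Working session

There is one attempt and no reset: what is moved stays moved. The work goes in short steps, Python scripts to look and compute and a shell command to move; the robot and the scene stay as the last step left them, time stands still between calls to the robot, and variables do not carry over. Pictures are saved under pics/ and viewed, and the job is handed in when it is done.

```bash
mkdir -p pics; ls; cat > h.py <<'E'
from station import *
import numpy as np, cv2
from scipy.spatial.transform import Rotation as R
def TT(s=None):
    s=s or get_state(); T=np.eye(4); T[:3,:3]=R.from_rotvec(s["tcp_rot"]).as_matrix(); T[:3,3]=s["tool_pos"]; return T
def ray(name,px,T=None):
    c=camera_model(name); u=(px[0]-c["cx"])/c["fx"]; v=(px[1]-c["cy"])/c["fy"]
    if name=="wrist":
        r=np.hypot(u,v); d=np.array([np.sin(r)*u/max(r,1e-9),np.sin(r)*v/max(r,1e-9),np.cos(r)])
        M=T@c["mount"]
    else:
        d=np.array([u,v,1.]); M=c["T"]
    M=np.array(M); return M[:3,3],M[:3,:3]@d/np.linalg.norm(d), d/np.linalg.norm(d)
def at_depth(name,px,z,T=None):
    o,w,d=ray(name,px,T); return o+w*z/d[2]
def at_z(name,px,z,T=None):
    o,w,d=ray(name,px,T); return o+w*(z-o[2])/w[2]
def project(name,P,T=None):
    c=camera_model(name); M=np.array(T@c["mount"] if name=="wrist" else c["T"])
    p=np.linalg.inv(M)@np.r_[P,1]; 
    if name=="wrist":
        t=np.arctan2(np.hypot(p[0],p[1]),p[2]); a=np.arctan2(p[1],p[0]); return [c["cx"]+c["fx"]*t*np.cos(a),c["cy"]+c["fy"]*t*np.sin(a)]
    return [c["cx"]+c["fx"]*p[0]/p[2],c["cy"]+c["fy"]*p[1]/p[2]]
def tri(rs):
    A=0;b=0
    for o,w,_ in rs:
        P=np.eye(3)-np.outer(w,w); A=A+P; b=b+P@o
    return np.linalg.solve(A,b)
E
python3 - <<'E'
from h import *
s=get_state(); print({k:np.round(v,3) for k,v in s.items()})
for n in ["scene","side","wrist"]:
    T=TT(); p,d=snapshot(n); cv2.imwrite(f"pics/a_{n}.png",p); np.save(f"a_{n}.npy",d)
    for t in ["strainer","basket","sleeve","drain_tray","cover","sample_bottle","inline_filter"]:
        f=find_in(n,t)[:2]
        for e in f:
            z=d[int(e["pixel"][1]),int(e["pixel"][0])]
            print(n,t,np.round(e["pixel"]),round(e["confidence"],2),np.round(at_depth(n,e["pixel"],z,T),3))
E
```

```text
pics
{'time': np.float64(0.0), 'q': array([-0.02 ,  0.32 ,  1.566, -0.   ,  1.257, -0.02 ]), 'joint_velocities': array([ 0.001,  0.001,  0.002,  0.002,  0.001, -0.001]), 'effort': array([-1.0000e-03, -4.1247e+01, -2.3197e+01,  7.3000e-02,  4.6000e-02,
       -0.0000e+00]), 'tool_pos': array([0.574, 0.   , 0.205]), 'tcp_rot': array([-3.142e+00, -0.000e+00,  3.000e-03]), 'ft_force': array([ 0.198, -0.392,  0.669]), 'moment': array([0.009, 0.014, 0.013]), 'width': np.float64(1.001)}
scene strainer [212. 206.] 0.77 [0.492 0.131 0.082]
scene basket [215. 178.] 0.77 [0.513 0.122 0.16 ]
scene sleeve [216. 176.] 0.62 [0.525 0.123 0.16 ]
scene drain_tray [310. 224.] 0.87 [ 0.566 -0.139  0.004]
scene drain_tray [273. 198.] 0.33 [ 0.648 -0.018  0.039]
scene cover [114. 214.] 0.56 [0.516 0.439 0.019]
scene cover [210. 206.] 0.25 [0.494 0.136 0.08 ]
scene sample_bottle [309. 223.] 0.65 [ 0.567 -0.135  0.007]
scene sample_bottle [272. 195.] 0.5 [ 0.652 -0.015  0.049]
scene inline_filter [409. 249.] 0.5 [ 0.423 -0.398  0.034]
side strainer [235. 194.] 0.96 [0.516 0.102 0.086]
side basket [234. 176.] 0.68 [0.577 0.187 0.106]
side basket [229. 176.] 0.5 [0.556 0.194 0.109]
side sleeve [197. 180.] 0.39 [0.526 0.393 0.019]
side drain_tray [287. 237.] 0.82 [ 0.566 -0.133  0.006]
side cover [198. 179.] 0.7 [0.536 0.403 0.017]
side sample_bottle [232. 176.] 0.69 [0.515 0.119 0.157]
side sample_bottle [286. 205.] 0.45 [ 0.658 -0.026  0.05 ]
side inline_filter [318. 295.] 0.73 [ 0.425 -0.405  0.034]
wrist strainer [208.  96.] 0.57 [0.534 0.087 0.111]
wrist basket [225.  42.] 0.73 [0.541 0.16  0.014]
wrist sleeve [191.  46.] 0.66 [0.529 0.123 0.164]
wrist drain_tray [240. 230.] 0.9 [ 0.557 -0.088  0.008]
wrist sample_bottle [331. 178.] 0.67 [0.662 0.    0.068]
```

View pics/a_scene.png

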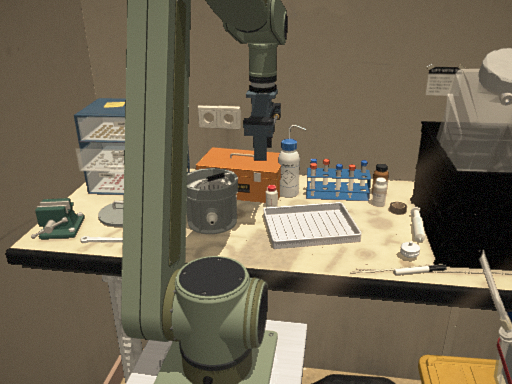

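View pics/a_side.png

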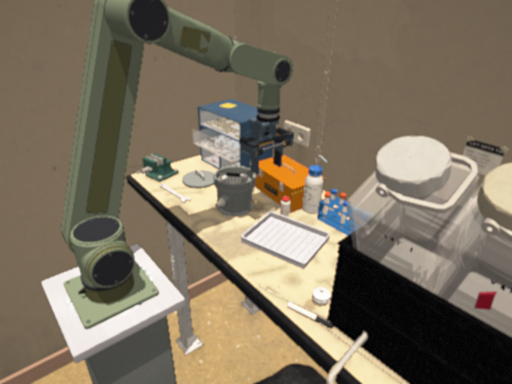

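View pics/a_wrist.png

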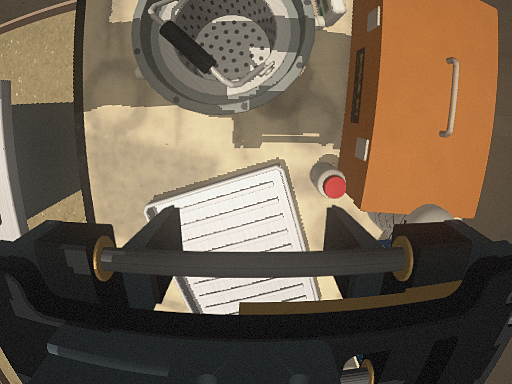

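```bash
python3 -m pendant '[[[0,0,0],[0,-4,-3],1],[[0,0,0],[0,-4,-3],1],[[0,0,0],[0,0,0],1]]'; python3 - <<'E'
from h import *
print(np.round(camera_model("wrist")["mount"],3))
s=get_state(); T=TT(s); print(s["time"],s["tool_pos"])
p,d=snapshot("wrist"); cv2.imwrite("pics/b_wrist.png",p); np.savez("b.npz",d=d,T=T,p=p)
for t in ["strainer","basket","sleeve","drain_tray"]:
    for e in regions_of("wrist",t)[:1]:
        np.save(f"b_{t}.npy",e["region"]); print(t,e["pixel"],e["confidence"],e["region"].sum())
E
```

```text
time: 1.5
tool_pos: [0.5749, 0.0811, 0.2661]
tcp_rot: [-3.141, 0.006, 0.004]
ft_force: [-0.4, -1.5, -0.5]
width: 1.001
[[ 1.    -0.    -0.001  0.   ]
 [ 0.001  0.964  0.265 -0.075]
 [ 0.001 -0.265  0.964 -0.179]
 [ 0.     0.     0.     1.   ]]
1.5 [0.57487773 0.08113009 0.26608073]
strainer [198.6, 159.8] 0.93 8205
basket [229.2, 114.6] 0.75 9389
sleeve [201.6, 141.7] 0.78 673
drain_tray [236.3, 277.7] 0.85 6706
```

View pics/b_wrist.png

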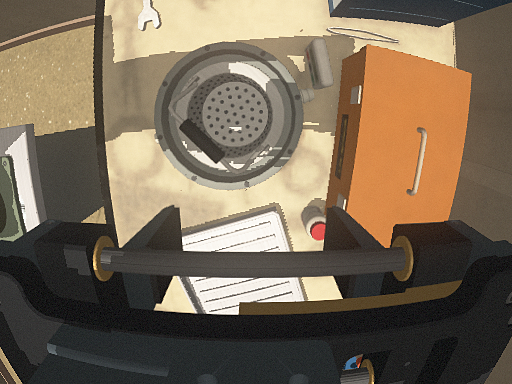

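```bash
cat > ana.py <<'E'
from h import *
from scipy.optimize import least_squares
def cloud(d,T):
    c=camera_model("wrist"); v,u=np.mgrid[0:384,0:512]
    a=(u-c["cx"])/c["fx"]; b=(v-c["cy"])/c["fy"]; r=np.hypot(a,b)+1e-9
    P=np.stack([np.tan(r)*a/r,np.tan(r)*b/r,np.ones_like(r)],-1)*d[...,None]
    M=T@c["mount"]; W=P@M[:3,:3].T+M[:3,3]; W[d<=0]=np.nan; W[r>1.3]=np.nan; return W
def circ(X):
    f=lambda q:np.hypot(X[:,0]-q[0],X[:,1]-q[1])-q[2]
    return least_squares(f,[*X.mean(0)[:2],.07],loss="soft_l1",f_scale=.002).x
E
python3 - <<'E'
from ana import *
z=np.load("b.npz"); W=cloud(z["d"],z["T"]); d=z["d"]
rim=(abs(W[...,2]-.140)<.004)&(np.hypot(W[...,0]-.52,W[...,1]-.13)<.12)
X=W[rim]; q=circ(X);print("rim",len(X),q, np.median(X[:,2]))
r=np.hypot(X[:,0]-q[0],X[:,1]-q[1]); print(np.percentile(r,[1,5,50,95,99]))
m=np.load("b_sleeve.npy"); S=W[m]; S=S[np.isfinite(S).all(1)]
S=S[abs(S[:,2]-np.median(S[:,2]))<.02]
c=S.mean(0); C=np.cov((S-c)[:,:2].T); w,V=np.linalg.eigh(C); ax=V[:,1]; print("sleeve",c,"med",np.median(S,0),"top",np.percentile(S[:,2],[2,50,95]),"ax",ax,np.degrees(np.arctan2(ax[1],ax[0])), "len",np.ptp((S-c)[:,:2]@ax),np.ptp((S-c)[:,:2]@V[:,0]))
t=(S-c)[:,:2]@ax; print("z slope",np.polyfit(t,S[:,2],1), "mid",c[:2]+ax*(t.max()+t.min())/2)
# orange box
B=W[150,400]; print("box",B, W[100,372],W[60,372], W[190,345])
m=np.load("b_drain_tray.npy"); S=W[m]; S=S[np.isfinite(S).all(1)]; print("tray z",np.percentile(S[:,2],[2,25,50,75,98]))
np.save("trayb.npy",S)
E
```

```text
rim 3855 [0.54823212 0.14917762 0.07348671] 0.1399220119963015
[0.05164243 0.0695503  0.07351804 0.07776523 0.07842927]
sleeve [0.52473459 0.12676599 0.16235827] med [0.52423922 0.12662168 0.16268144] top [0.1585656  0.16268144 0.16440721] ax [-0.70995551  0.70424653] 135.2312952930074 len 0.04940575300563793 0.014179210595713226
z slope [-0.00187266  0.16235827] mid [0.52488282 0.12661896]
box [0.75615002 0.11247748 0.10988862] [0.7144233  0.17091529 0.10995166] [0.71442558 0.21916838 0.1094868 ] [0.69115991 0.05696569 0.0935891 ]
tray z [0.00169065 0.00304065 0.00399788 0.00718623 0.02715444]
```

```bash
python3 - <<'E'
import station
print([ (k,getattr(station,k)) for k in dir(station) if not k.startswith('_')])
from ana import *
s=get_state(); print(list(s))
def wc(n,d):
    c=camera_model(n); v,u=np.mgrid[0:384,0:512]
    P=np.stack([(u-c["cx"])/c["fx"],(v-c["cy"])/c["fy"],np.ones(u.shape)],-1)*d[...,None]
    M=np.array(c["T"]); return P@M[:3,:3].T+M[:3,3]
for n in ["scene","side"]:
    p,d=snapshot(n); e=regions_of(n,"drain_tray")[0]; m=e["region"]; print(n,e["confidence"],m.sum())
    W=wc(n,d); S=W[m&(d>0)]; print(np.percentile(S[:,2],[2,25,50,75,98]))
    np.save(f"tray_{n}.npy",S)
    rect=cv2.minAreaRect(S[(S[:,2]>.018)&(S[:,2]<.032)][:,:2].astype(np.float32)); print("rim",rect); 
    rect=cv2.minAreaRect(S[(S[:,2]>-.01)&(S[:,2]<.04)][:,:2].astype(np.float32)); print("all",rect); 
    cv2.imwrite(f"pics/m_{n}.png",p//2+(m[...,None]*[0,0,100]).astype(np.uint8))
S=np.load("trayb.npy"); S=S[(S[:,2]>.018)&(S[:,2]<.032)]; print(S.min(0),S.max(0))
z=np.load("b.npz")
for px in [(276,206),(180,236),(184,212),(297,240)]:
    print(px, at_z("wrist",px,.027,z["T"]))
E
```

```text
[('MotionError', <class 'station.MotionError'>), ('camera_model', <function make.<locals>.<lambda> at 0x7f5e0a0e8680>), ('find_in', <function make.<locals>.keyed.<locals>.call at 0x7f5e0a0e87c0>), ('get_state', <function make.<locals>.<lambda> at 0x7f5e0a0e85e0>), ('regions_of', <function make.<locals>.keyed.<locals>.call at 0x7f5e0a0e8900>), ('sign_off', <function connect.<locals>.done at 0x7f5e0a063740>), ('snapshot', <function make.<locals>.drawn_camera at 0x7f5e0a0e80e0>), ('tcp_to_tips', 0.022)]
['time', 'q', 'joint_velocities', 'effort', 'tool_pos', 'tcp_rot', 'ft_force', 'moment', 'width']
scene 0.57 3552
[0.00169039 0.00440434 0.00704026 0.01492399 0.02859937]
rim ((0.5514662265777588, -0.13753065466880798), (0.2023831605911255, 0.24588336050510406), 16.72579574584961)
all ((0.5514662265777588, -0.13753065466880798), (0.2023831605911255, 0.24588336050510406), 16.72579574584961)
side 0.82 3019
[0.00022705 0.00348461 0.00579967 0.01172908 0.02788097]
rim ((0.5529472827911377, -0.13773536682128906), (0.2007378190755844, 0.24658538401126862), 16.73856544494629)
all ((0.5718538761138916, -0.12056218087673187), (0.24487288296222687, 0.2686592638492584), 17.390161514282227)
[ 0.44674023 -0.19478379  0.0181294 ] [0.66041525 0.00599494 0.02897331]
(276, 206) [0.60828852 0.01391047 0.027     ]
(180, 236) [ 0.458855   -0.03618974  0.027     ]
(184, 212) [0.46882461 0.00422858 0.027     ]
(297, 240) [ 0.64249329 -0.04253414  0.027     ]
```

```bash
python3 -m pendant '[[[0,0,-0.131],[0,0,0],-0.2],[[0,0,-0.131],[0,0,0],-0.2],[[0,0,-0.131],[0,0,0],-0.2],[[0,0,-0.131],[0,0,0],-0.2],[[0,0,-0.131],[0,0,0],-0.2],[[0,0,-0.131],[0,0,0],-0.2],[[0,0,0],[0,0,0],-0.2]]'; cat > rel.py <<'E'
import sys
from h import *
s=get_state(); T=TT(s); g=np.array([float(a) for a in sys.argv[1:4]])
print("shift cm",np.round(T[:3,:3].T@(g-T[:3,3])*100,2),"x",np.round(T[:3,0],3),"z",np.round(T[:3,2],3),"t",s["time"],"ft",np.round(s["ft_force"],1))
ang=np.radians(float(sys.argv[4])) if len(sys.argv)>4 else np.pi/4
Rg=np.array([[np.cos(ang),np.sin(ang),0],[np.sin(ang),-np.cos(ang),0],[0,0,-1]]).astype(float)
print("turn",np.round(R.from_matrix(T[:3,:3].T@Rg).as_rotvec(),3))
E
python3 rel.py 0.5249 0.1266 0.21; python3 - <<'E'
from ana import *
s=get_state(); T=TT(s)
p,d=snapshot("wrist"); cv2.imwrite("pics/c_wrist.png",p); np.savez("c.npz",d=d,T=T,p=p)
e=regions_of("wrist","sleeve")
for x in e: print(x["pixel"],x["confidence"],x["region"].sum())
z=np.load("b.npz"); zb=[201.6,141.7]
print("tri",tri([ray("wrist",zb,z["T"]),ray("wrist",e[0]["pixel"],T)]))
W=cloud(d,T);S=W[e[0]["region"]];S=S[abs(S[:,2]-np.nanmedian(S[:,2]))<.02];c=S.mean(0);w,V=np.linalg.eigh(np.cov((S-c)[:,:2].T));ax=V[:,1];t=(S-c)[:,:2]@ax
print(c,np.percentile(S[:,2],95),c[:2]+ax*(t.max()+t.min())/2,np.degrees(np.arctan2(ax[1],ax[0])),np.ptp(t))
X=W[(abs(W[...,2]-.140)<.004)&(np.hypot(W[...,0]-.548,W[...,1]-.149)<.085)&(np.hypot(W[...,0]-.548,W[...,1]-.149)>.06)];print(circ(X))
E
```

```text
time: 2.65
tool_pos: [0.5722, 0.0727, 0.2591]
tcp_rot: [-2.889, -1.227, 0.025]
ft_force: [-0.3, -0.0, 0.5]
width: 0.421
shift cm [ 0.66 -7.1   4.97] x [ 0.694  0.719 -0.013] z [-0.016 -0.003 -1.   ] t 2.65 ft [-0.3 -0.   0.5]
turn [-0.009  0.014  0.018]
[261.9, 113.7] 0.63 868
tri [0.52617046 0.12661033 0.16843317]
[0.52407226 0.125825   0.16217958] 0.16440517321780276 [0.52384652 0.12605276] 134.74531947891347 0.052785583745165676
[0.54765364 0.1487334  0.07358361]
```

View pics/c_wrist.png

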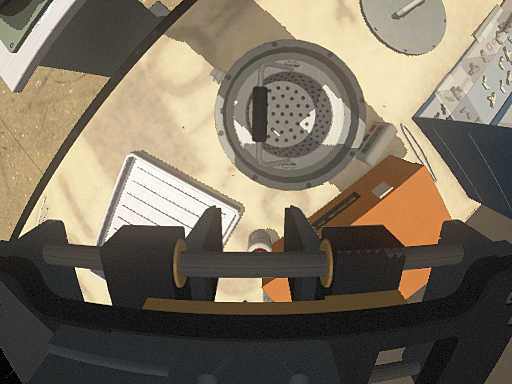

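```bash
python3 -m pendant '[[[0,0,0.018],[0.3,-3.5,0],-0.2],[[0,0,0],[0.3,-3.5,0],-0.2],[[0,0,0],[0,0,2],-0.2],[[0,0,0],[0,0,2],-0.2],[[0,0,0],[0,0,0],-0.2]]'; python3 rel.py 0.5243 0.1262 0.162
```

```text
time: 3.25
tool_pos: [0.5253, 0.1274, 0.2189]
tcp_rot: [-2.911, -1.175, 0.021]
ft_force: [-0.4, 0.4, -0.4]
width: 0.403
shift cm [-0.09  0.06  5.69] x [ 0.72   0.694 -0.012] z [-0.014 -0.003 -1.   ] t 3.25 ft [-0.4  0.4 -0.4]
turn [-0.008  0.012 -0.018]
```

```bash
python3 -m pendant '[[[-0.008,0.012,-0.018],[-0.1,0.05,2],-0.2],[[0,0,0],[0,0,1.5],-0.2],[[0,0,0],[0,0,1.3],-0.2],[[0,0,0],[0,0,0],-0.2]]'; python3 rel.py 0.5243 0.1262 0.161
python3 - <<'E'
from h import *
p,d=snapshot("wrist"); cv2.imwrite("pics/d_wrist.png",p)
E
```

```text
time: 3.65
tool_pos: [0.527, 0.126, 0.1728]
tcp_rot: [2.905, 1.192, 0.009]
ft_force: [-0.0, -0.6, 1.5]
width: 0.4
shift cm [-0.19 -0.21  1.18] x [0.712 0.702 0.005] z [ 0.006  0.001 -1.   ] t 3.65 ft [-0.  -0.6  1.5]
turn [ 0.003 -0.005 -0.007]
```

View pics/d_wrist.png

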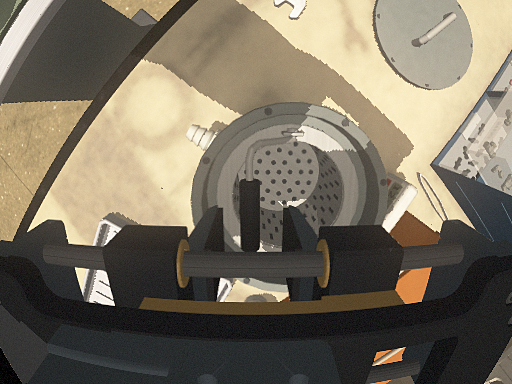

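```bash
python3 -m pendant '[[[0.003,-0.005,-0.007],[-0.2,-0.2,0.7],-0.2],[[0,0,0],[0,0,0.5],-0.2],[[0,0,0],[0,0,0],-0.2]]'; python3 rel.py 0.5243 0.1262 0.160
```

```text
time: 4.0
tool_pos: [0.527, 0.1264, 0.1638]
tcp_rot: [2.901, 1.201, 0.011]
ft_force: [0.0, 0.2, 0.3]
width: 0.395
shift cm [-0.2  -0.18  0.38] x [0.708 0.707 0.006] z [ 0.007  0.001 -1.   ] t 4.0 ft [0.  0.2 0.3]
turn [ 0.004 -0.006 -0.001]
```

```bash
python3 -m pendant '[[[0.004,-0.006,0],[-0.2,-0.2,0.4],-0.2],[[0,0,0],[0,0,0],-0.2],[[0,0,0],[0,0,0],-1],[[0,0,0],[0,0,0],-1],[[0,0,0],[0,0,0],-1],[[0,0,0],[0,0,0],-1]]' 15; python3 rel.py 0.5243 0.1262 0.160;python3 -c "
from h import *
print(get_state()['width']*91)
p,d=snapshot('wrist'); cv2.imwrite('pics/e_wrist.png',p)"
```

```text
time: 4.6
tool_pos: [0.5245, 0.1265, 0.1604]
tcp_rot: [2.903, 1.201, 0.002]
ft_force: [0.3, 0.9, -0.0]
width: 0.081
shift cm [-0.04  0.01  0.04] x [0.708 0.706 0.001] z [ 0.001  0.    -1.   ] t 4.6 ft [ 0.3  0.9 -0. ]
turn [ 0.001 -0.001 -0.001]
7.376809238570769
```

View pics/e_wrist.png

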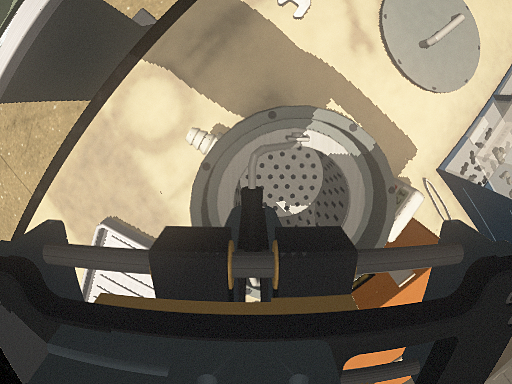

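```bash
python3 -m pendant '[[[0,0,0],[0,0,0],-1],[[0,0,0],[0,0,0],-1]]';python3 -c "
from h import *
print(get_state()['width']*91)
for n in ['scene','side','wrist']:
  p,d=snapshot(n); cv2.imwrite('pics/f_%s.png'%n,p)
  print(n,[(e['pixel'],e['confidence']) for e in find_in(n,'sleeve')])
p=cv2.imread('pics/f_wrist.png')[150:330,180:330]; cv2.imwrite('pics/f_w2.png',cv2.resize(p,None,fx=4,fy=3.3))
p=cv2.imread('pics/f_scene.png')[120:260,150:300]; cv2.imwrite('pics/f_s2.png',cv2.resize(p,None,fx=4,fy=4))
p=cv2.imread('pics/f_side.png')[110:230,180:320]; cv2.imwrite('pics/f_d2.png',cv2.resize(p,None,fx=5,fy=5))
"
```

```text
time: 4.85
tool_pos: [0.5245, 0.1266, 0.1605]
tcp_rot: [2.903, 1.201, 0.002]
ft_force: [-0.7, -0.3, 0.6]
width: 0.006
0.507432042479677
scene [([216.1, 176.1], 0.5)]
side [([231.6, 175.3], 0.4), ([197.5, 179.8], 0.38)]
wrist [([252.9, 200.9], 0.97)]
```

View pics/f_w2.png

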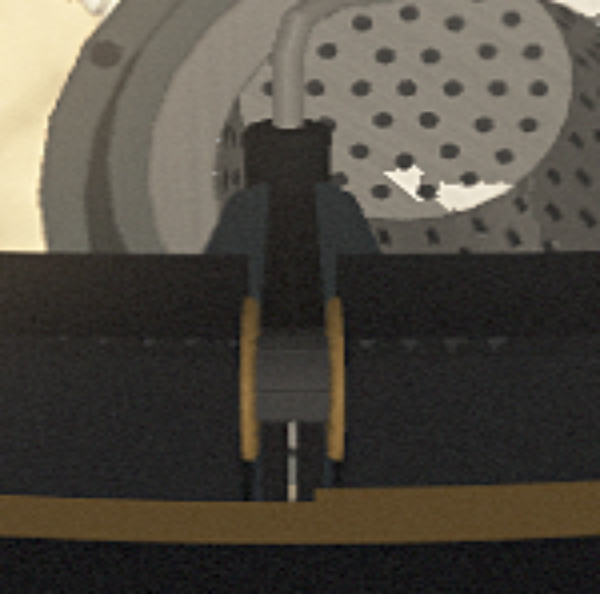

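View pics/f_s2.png

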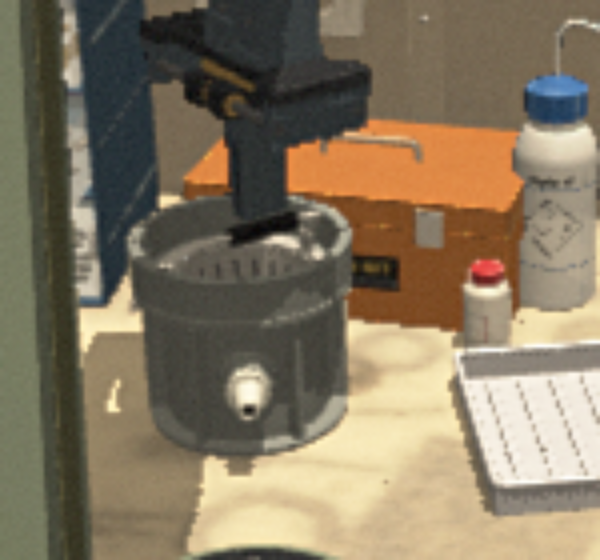

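View pics/f_d2.png

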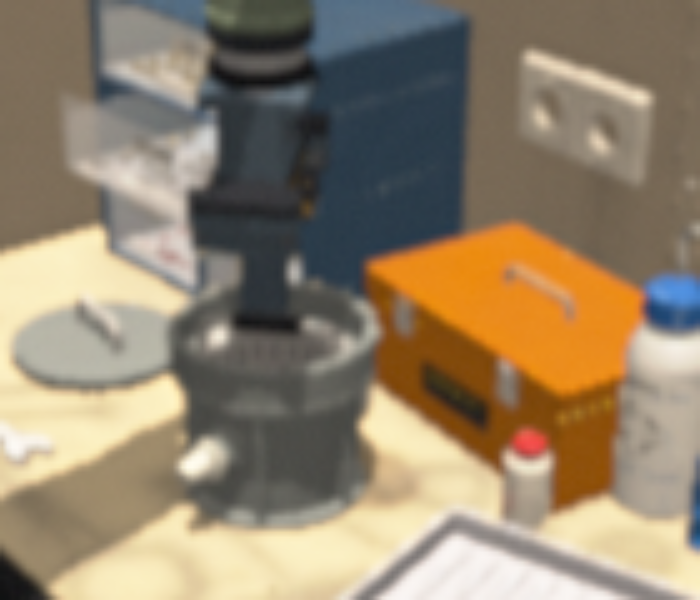

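```bash
python3 - <<'E'
from ana import *
s=get_state();T=TT(s)
print(s["width"]*91)
for z in [.1385,.157,.17]:
    print(z,[np.round(project(n,[.5245,.1266,z],T),1) for n in ("scene","side","wrist")])
p,d=snapshot("scene"); m=regions_of("scene","sleeve")[0]["region"]
c=camera_model("scene"); v,u=np.mgrid[0:384,0:512]
P=np.stack([(u-c["cx"])/c["fx"],(v-c["cy"])/c["fy"],np.ones(u.shape)],-1)*d[...,None]
W=P@np.array(c["T"])[:3,:3].T+np.array(c["T"])[:3,3]
S=W[m];print(len(S),np.round(np.median(S,0),4),np.round(np.percentile(S[:,2],[5,95]),4),np.round(np.ptp(S,0),3))
for r in range(164,182,2): print(r,np.round(W[r,206:230:3,2],3), np.round(W[r,206:230:3,0],3))
p,d=snapshot("wrist"); m=regions_of("wrist","sleeve")[0]["region"]; W=cloud(d,T);S=W[m];print(len(S),np.round(np.nanmedian(S,0),4),np.round(np.nanpercentile(S[:,2],[5,95]),4))
vv,uu=np.where(m);print(uu.min(),uu.max(),vv.min(),vv.max())
E
```

```text
0.14715134381685835
0.1385 [array([215.2, 182.8]), array([232.5, 178.5]), array([252.7, 214.6])]
0.157 [array([214.9, 176.7]), array([232.4, 174.1]), array([252.7, 224.4])]
0.17 [array([214.7, 172.4]), array([232.3, 170.9]), array([252.7, 232.3])]
63 [0.5194 0.1218 0.1603] [0.1539 0.1644] [0.034 0.034 0.014]
164 [0.111 0.199 0.201 0.2   0.197 0.196 0.11  0.112] [0.717 0.513 0.509 0.514 0.521 0.524 0.728 0.724]
166 [0.108 0.193 0.197 0.196 0.194 0.19  0.112 0.11 ] [0.707 0.514 0.506 0.51  0.516 0.525 0.708 0.712]
168 [0.14  0.187 0.192 0.189 0.708 0.183 0.11  0.111] [ 0.619  0.514  0.504  0.512 -0.673  0.527  0.695  0.695]
170 [0.137 0.181 0.186 0.182 0.181 0.179 0.139 0.142] [0.612 0.515 0.505 0.513 0.517 0.523 0.615 0.608]
172 [0.129 0.174 0.18  0.176 0.172 0.169 0.134 0.138] [0.615 0.516 0.504 0.514 0.525 0.532 0.612 0.603]
174 [0.125 0.125 0.17  0.123 0.163 0.164 0.163 0.158] [0.609 0.61  0.512 0.618 0.53  0.53  0.534 0.545]
176 [0.119 0.164 0.164 0.161 0.16  0.158 0.156 0.141] [0.609 0.512 0.513 0.521 0.523 0.529 0.536 0.57 ]
178 [0.111 0.159 0.162 0.155 0.154 0.111 0.115 0.133] [0.612 0.509 0.503 0.52  0.524 0.618 0.61  0.574]
180 [0.157 0.156 0.152 0.114 0.117 0.117 0.115 0.122] [0.501 0.502 0.513 0.595 0.59  0.592 0.596 0.583]
484 [0.5101 0.1398 0.1626] [0.1568 0.1645]
241 262 186 239
```

```bash
python3 - <<'E'
from ana import *
s=get_state();T=TT(s)
p,d=snapshot("wrist"); W=cloud(d,T)
L=(W-T[:3,3])@T[:3,:3]*1000  # tool coords mm
for r in range(180,262,6):
    print(r,"x",np.round(L[r,232:276:4,0]).astype(float),"\n    y",np.round(L[r,232:276:4,1]),"\n    z",np.round(L[r,232:276:4,2]))
cv2.imwrite("pics/g.png",cv2.resize(p[170:270,200:310],None,fx=7,fy=6,interpolation=cv2.INTER_NEAREST))
E
```

```text
180 x [-16. -13. -15. -10.  -3.  -0.   4.   8.  13.  17.  22.] 
    y [-20. -20.   5.   5. -30. -31.   5.   5.   5.   5.   5.] 
    z [ 46.  47. 149. 149.   2.   2. 147. 148. 148. 147. 147.]
186 x [-16. -13. -15. -10.  -3.  -0.   2.   8.  13.  17.  22.] 
    y [-15. -14.  12.  12. -27. -27. -26.  12.  12.  12.  12.] 
    z [ 46.  48. 147. 147.   2.   2.   6. 146. 147. 146. 147.]
192 x [-17. -15. -14.  -5.  -3.  -0.   2.   5.  13.  17.  22.] 
    y [ -9.   0.  13. -24. -24. -24. -24. -23.  19.  19.  19.] 
    z [ 48.  82. 126.  -2.  -3.  -3.  -3.  -1. 148. 146. 147.]
198 x [-17. -15. -13.  -5.  -3.  -0.   2.   5.  13.  17.  22.] 
    y [ -5.   5.  16. -20. -20. -21. -20. -20.  26.  26.  26.] 
    z [ 47.  79. 113.  -2.  -4.  -4.  -3.  -0. 147. 148. 147.]
204 x [-17. -15. -13.  -5.  -3.  -0.   2.   5.  13.  17.  22.] 
    y [ -0.   7.  17. -16. -16. -16. -16. -15.  33.  33.  34.] 
    z [ 46.  68.  98.  -1.  -3.  -3.  -3.  -0. 147. 146. 148.]
210 x [-17. -15.  -7.  -5.  -3.  -0.   2.   4.   7.   9.  22.] 
    y [  5.  11. -17. -17. -16. -13. -16. -18. -18. -18.  41.] 
    z [ 46.  65. 
[... 851 characters left out ...]
. -39. -38. -18. -16.   9. -16. -16. -37. -39. -38.] 
    z [-103. -103. -102.  -58.  -56.   -2.  -55.  -54.  -98. -103. -102.]
246 x [-5. -4. -3. -3. -2. -0.  2.  3.  3.  4.  5.] 
    y [-39. -38. -37. -32. -16.  12. -16. -17. -37. -38. -39.] 
    z [-107. -106. -103.  -94.  -61.   -4.  -61.  -62. -103. -106. -107.]
252 x [-5. -4. -3. -2. -1. -0.  1.  2.  3.  4.  5.] 
    y [-38. -38. -36. -34. -34. -33. -34. -34. -36. -39. -38.] 
    z [-109. -109. -105. -101. -100. -100. -101. -101. -105. -110. -110.]
258 x [-5. -4. -3. -2. -1. -0.  1.  2.  3.  4.  5.] 
    y [-37. -37. -35. -33. -33. -33. -33. -33. -35. -37. -37.] 
    z [-111. -111. -107. -103. -103. -103. -103. -103. -106. -110. -110.]
```

View pics/g.png

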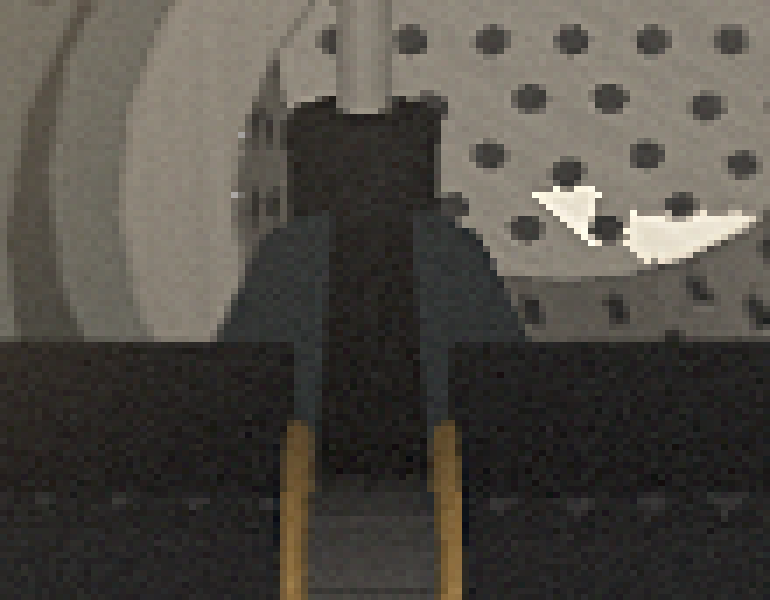

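```bash
python3 - <<'E'
from ana import *
z=np.load("c.npz");T=z["T"];L=(cloud(z["d"],T)-T[:3,3])@T[:3,:3]*1000
m=(abs(L[...,0])<45)&(L[...,1]>-25)&(L[...,1]<25)&(L[...,2]>-60)&(L[...,2]<40)
X=L[m]; print(len(X),np.percentile(X[:,2],[50,90,98,99.5,100]),np.round(X[X[:,2]>np.percentile(X[:,2],98)][:6]))
z=np.load("b.npz");T=z["T"];L=(cloud(z["d"],T)-T[:3,3])@T[:3,:3]*1000
m=(abs(L[...,0])<60)&(L[...,1]>-25)&(L[...,1]<25)&(L[...,2]>-60)&(L[...,2]<40)
X=L[m]; print(len(X),np.percentile(X[:,2],[50,90,98,99.5,100]),np.round(X[X[:,2]>np.percentile(X[:,2],98)][:6]))
p,d=snapshot("side"); cv2.imwrite("pics/g_side.png",p)
for n in ["side"]:
    c=camera_model(n); v,u=np.mgrid[0:384,0:512]
    P=np.stack([(u-c["cx"])/c["fx"],(v-c["cy"])/c["fy"],np.ones(u.shape)],-1)*d[...,None]
    M=np.array(c["T"]); W=P@M[:3,:3].T+M[:3,3]
    for r in range(150,182,2): print(r,np.round(W[r,222:244:3,2],3))
E
```

```text
2283 [-40.67862844 -16.69701899 -10.56927137  -9.14619743  -8.13850577] [[-24. -18.  -9.]
 [-24. -18.  -9.]
 [-23. -18.  -9.]
 [ 23. -18.  -8.]
 [ 23. -18. -10.]
 [ 24. -18.  -9.]]
3148 [-38.41640858 -15.20171015 -10.03475077  -8.67555846  -7.31490334] [[-51. -17.  -8.]
 [-50. -18. -10.]
 [-50. -17.  -8.]
 [ 50. -17.  -8.]
 [ 50. -17.  -8.]
 [ 51. -17.  -7.]]
150 [0.288 0.29  0.291 0.291 0.29  0.292 0.264 0.145]
152 [0.281 0.283 0.283 0.283 0.283 0.285 0.261 0.131]
154 [0.273 0.273 0.272 0.275 0.275 0.276 0.129 0.124]
156 [0.264 0.262 0.264 0.266 0.265 0.268 0.122 0.115]
158 [0.256 0.259 0.257 0.258 0.259 0.259 0.112 0.106]
160 [0.25  0.249 0.251 0.248 0.253 0.248 0.101 0.098]
162 [0.045 0.052 0.209 0.21  0.211 0.205 0.092 0.086]
164 [0.036 0.047 0.201 0.202 0.202 0.197 0.081 0.077]
166 [0.025 0.032 0.193 0.196 0.197 0.189 0.14  0.141]
168 [0.139 0.138 0.185 0.188 0.186 0.18  0.133 0.137]
170 [0.133 0.128 0.177 0.177 0.18  0.176 0.124 0.125]
172 [0.125 0.12  0.162 0.115 0.111 0.115 0.116 0.116]
174 [0.154 0.157 0.159 0.158 0.159 0.159 0.16  0.161]
176 [0.115 0.117 0.107 0.108 0.108 0.153 0.107 0.117]
178 [0.114 0.109 0.1   0.101 0.098 0.102 0.101 0.105]
180 [0.108 0.103 0.095 0.091 0.088 0.091 0.093 0.096]
```

```bash
python3 -m pendant '[[[0,0,0],[0,0,-0.3],-0.2],[[0,0,0],[0,0,0],-0.2],[[0,0,0],[0,0,0],-0.2],[[0,0,0],[0,0,0],-0.2],[[0,0,0],[0,0,0],-0.2]]' 15; python3 rel.py 0.5243 0.1262 0.131
```

```text
time: 5.95
tool_pos: [0.5246, 0.1266, 0.1639]
tcp_rot: [2.903, 1.201, 0.002]
ft_force: [-0.4, -0.0, -0.5]
width: 0.391
shift cm [-0.05  0.    3.29] x [0.708 0.706 0.001] z [ 0.002  0.    -1.   ] t 5.95 ft [-0.4 -0.  -0.5]
turn [ 0.001 -0.001 -0.001]
```

```bash
python3 -m pendant '[[[0,0,0],[0,0,0.8],-0.2],[[0,0,0],[0,0,0.8],-0.2],[[0,0,0],[0,0,0.8],-0.2],[[0,0,0],[0,0,0.8],-0.2],[[0,0,0],[0,0,0],-0.2]]'; python3 rel.py 0.5243 0.1262 0.131
python3 - <<'E'
from h import *
p,d=snapshot("wrist"); cv2.imwrite("pics/i_w.png",cv2.resize(p[100:300,150:350],None,fx=3,fy=3))
E
```

```text
time: 6.45
tool_pos: [0.5239, 0.1264, 0.1281]
tcp_rot: [2.903, 1.201, -0.001]
ft_force: [0.2, 0.1, 1.0]
width: 0.401
shift cm [ 0.02  0.05 -0.29] x [ 0.708  0.706 -0.001] z [-0. -0. -1.] t 6.45 ft [0.2 0.1 1. ]
turn [-0.     0.001 -0.001]
```

View pics/i_w.png

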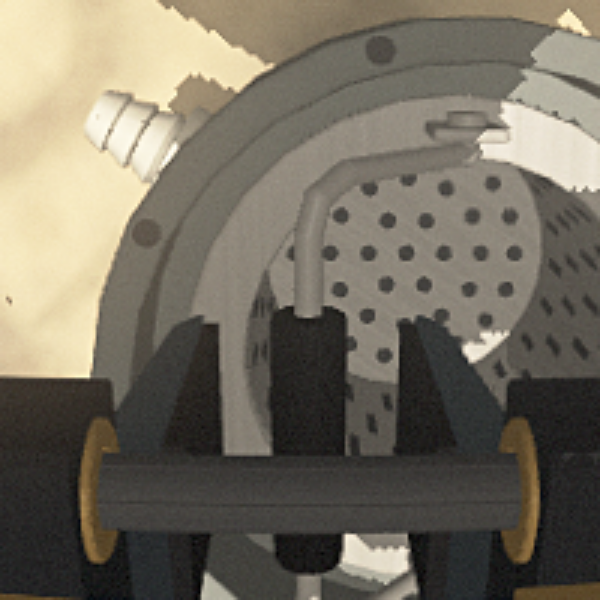

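```bash
python3 -m pendant '[[[0,0,0],[0,0,-0.2],-0.2],[[0,0,0],[0,0,0],-1],[[0,0,0],[0,0,0],-1],[[0,0,0],[0,0,0],-1],[[0,0,0],[0,0,0],-1],[[0,0,0],[0,0,0],-1],[[0,0,0],[0,0,0],-1]]' 25; python3 -c "
from h import *
s=get_state();print(s['width']*91,s['tool_pos'],s['ft_force'])
for n in ['scene','wrist']:
  p,d=snapshot(n); print(n,find_in(n,'sleeve')); cv2.imwrite('pics/j_%s.png'%n,cv2.resize(p[100:300,150:350],None,fx=3,fy=3))"
```

```text
time: 7.2
tool_pos: [0.5247, 0.1264, 0.1319]
tcp_rot: [2.902, 1.201, 0.003]
ft_force: [0.1, 0.6, -1.1]
width: 0.146
13.262596944028038 [0.52472998 0.12636842 0.13185047] [ 0.05080237  0.60315339 -1.0900948 ]
scene []
wrist [{'pixel': [257.4, 230.8], 'confidence': 0.68}]
```

View pics/j_wrist.png

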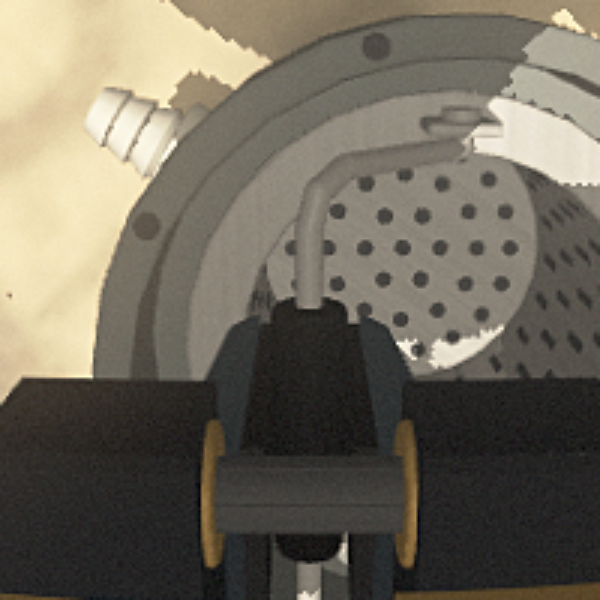

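```bash
python3 -m pendant '[[[0,0,0],[0.5,0,-0.4],-1],[[0,0,0],[0.5,0,-0.33],-1],[[0,0,0],[0,0,0],-1]]'; python3 - <<'E'
from h import *
s=get_state();p=s["tool_pos"];d=(p[:2]-[.548,.149])@[.7071,.7071]*1000;print("along",d,"grip h",(p[2]+.0255-.122)*1000,"ideal h",np.sqrt(48**2-d*d),s["ft_force"],s["width"]*91)
E
```

```text
time: 7.7
tool_pos: [0.5323, 0.1342, 0.1395]
tcp_rot: [2.903, 1.2, 0.002]
ft_force: [0.2, 0.8, 0.3]
width: 0.145
along -21.588279687487617 grip h 42.96611163005415 ideal h 42.87127453359428 [0.17307754 0.76954419 0.26518957] 13.176816847454434
```

```bash
python3 -m pendant '[[[0,0,0],[0.55,0,-0.22],-1],[[0,0,0],[0.55,0,-0.15],-1],[[0,0,0],[0,0,0],-1]]'; cat > sw.py <<'E'
from h import *
s=get_state();p=s["tool_pos"];d=(p[:2]-[.548,.149])@[.7071,.7071]*1000;print("along",d,"grip h",(p[2]+.0255-.122)*1000,"ideal h",np.sqrt(48**2-d*d),s["ft_force"],s["width"]*91)
E
python3 sw.py
```

```text
time: 8.0
tool_pos: [0.5409, 0.1428, 0.1437]
tcp_rot: [2.902, 1.201, 0.003]
ft_force: [0.9, 0.8, -0.2]
width: 0.147
along -9.388627889160055 grip h 47.15731391710026 ideal h 47.07285487793242 [ 0.93924934  0.75587392 -0.1763846 ] 13.358958424606145
```

```bash
python3 -m pendant '[[[0,0,0],[0.45,0,-0.07],-1],[[0,0,0],[0.45,0,-0.02],-1],[[0,0,0],[0,0,0],-1]]'; python3 sw.py
python3 - <<'E'
from ana import *
T=TT()
p,d=snapshot("wrist"); cv2.imwrite("pics/k_wrist.png",cv2.resize(p[60:310,120:390],None,fx=2.6,fy=2.4))
W=cloud(d,T); X=W[(abs(W[...,2]-.140)<.004)&(np.hypot(W[...,0]-.548,W[...,1]-.149)<.085)&(np.hypot(W[...,0]-.548,W[...,1]-.149)>.06)];print(circ(X))
p,d=snapshot("scene"); cv2.imwrite("pics/k_scene.png",cv2.resize(p[120:260,150:300],None,fx=4,fy=4))
E
```

```text
time: 8.3
tool_pos: [0.5479, 0.1498, 0.1445]
tcp_rot: [2.902, 1.201, 0.002]
ft_force: [0.3, -0.1, -1.5]
width: 0.147
along 0.4788949218459012 grip h 48.042133911963354 ideal h 47.99761097860841 [ 0.25098394 -0.05830747 -1.46546567] 13.33585924541119
[0.54728753 0.14969316 0.07340906]
```

View pics/k_wrist.png

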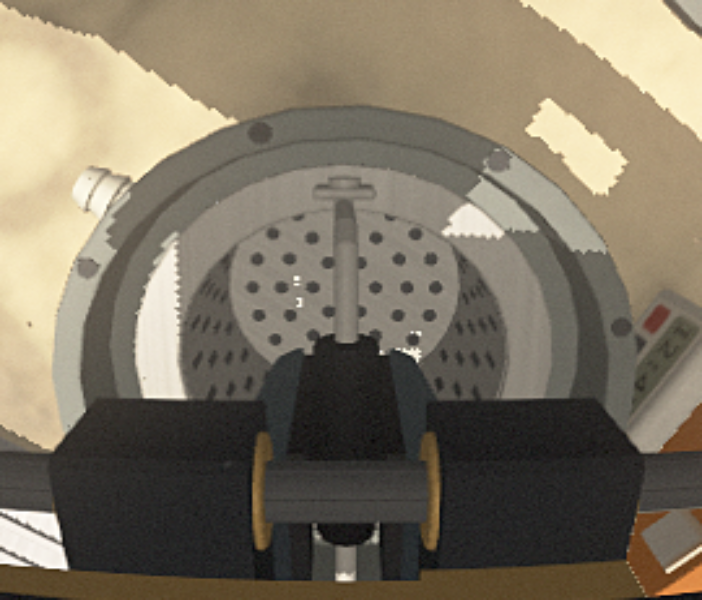

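View pics/k_scene.png

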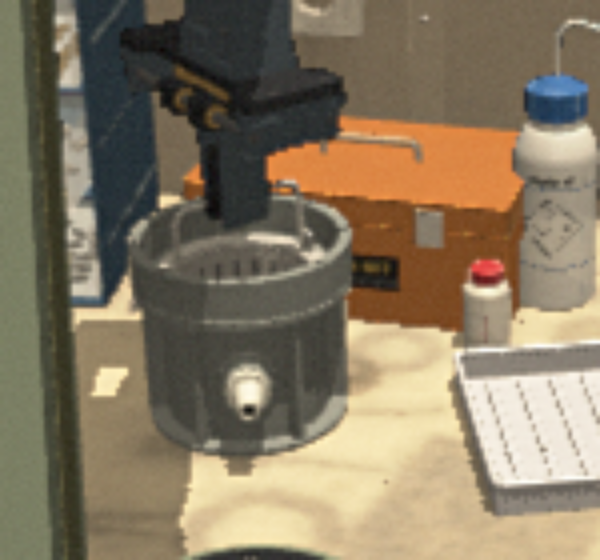

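```bash
python3 -m pendant '[[[0,0,0],[0,0,0],-1],[[0,0,0],[0,0,-0.5],-1],[[0,0,0],[0,0,-0.8],-1],[[0,0,0],[0,0,-0.8],-1],[[0,0,0],[0,0,0],-1]]' 35; python3 rel.py 0.548 0.1495 0.305
```

```text
time: 8.9
tool_pos: [0.5462, 0.1489, 0.1656]
tcp_rot: [2.903, 1.201, -0.004]
ft_force: [0.3, 0.2, -4.0]
width: 0.15
shift cm [  0.13   0.07 -13.94] x [ 0.708  0.706 -0.003] z [-0.002 -0.001 -1.   ] t 8.9 ft [ 0.3  0.2 -4. ]
turn [-0.001  0.003 -0.001]
```

```bash
python3 -m pendant '[[[0,0.003,0],[0.12,0.05,-1],-1],[[0,0,0],[0.05,0.03,-1],-1],[[0,0,0],[0.05,0.03,-1],-1],[[0,0,0],[0.05,0.03,-1],-1],[[0,0,0],[0,0,0],-1]]'; python3 rel.py 0.548 0.1495 0.305
```

```text
time: 9.4
tool_pos: [0.5494, 0.1499, 0.2099]
tcp_rot: [-2.902, -1.2, -0.002]
ft_force: [0.3, 0.0, -3.8]
width: 0.146
shift cm [-0.11 -0.07 -9.51] x [0.708 0.706 0.002] z [ 0.001  0.001 -1.   ] t 9.4 ft [ 0.3  0.  -3.8]
turn [-0.    -0.002 -0.001]
```

```bash
python3 -m pendant '[[[0,-0.002,0],[0,-0.05,-1.2],-1],[[0,0,0],[0,0,-1.2],-1],[[0,0,0],[0,0,-1.2],-1],[[0,0,0],[0,0,-1.2],-1],[[0,0,0],[0,0,-1.2],-1],[[0,0,0],[0,0,-1.2],-1],[[0,0,0],[0,0,-1.2],-1],[[0,0,0],[0,0,-0.5],-1],[[0,0,0],[0,0,0],-1]]'; python3 rel.py 0.552 -0.138 0.305
python3 - <<'E'
from h import *
for n in ["scene","side"]:
  p,d=snapshot(n); cv2.imwrite(f"pics/l_{n}.png",cv2.resize(p[80:260,150:380],None,fx=3.2,fy=3.2))
E
```

```text
time: 10.3
tool_pos: [0.5487, 0.1501, 0.3058]
tcp_rot: [-2.903, -1.2, 0.001]
ft_force: [1.2, 0.9, -4.4]
width: 0.144
shift cm [-20.12  20.63   0.08] x [ 0.708  0.706 -0.   ] z [-0.001 -0.    -1.   ] t 10.3 ft [ 1.2  0.9 -4.4]
turn [-0.     0.    -0.001]
```

View pics/l_scene.png

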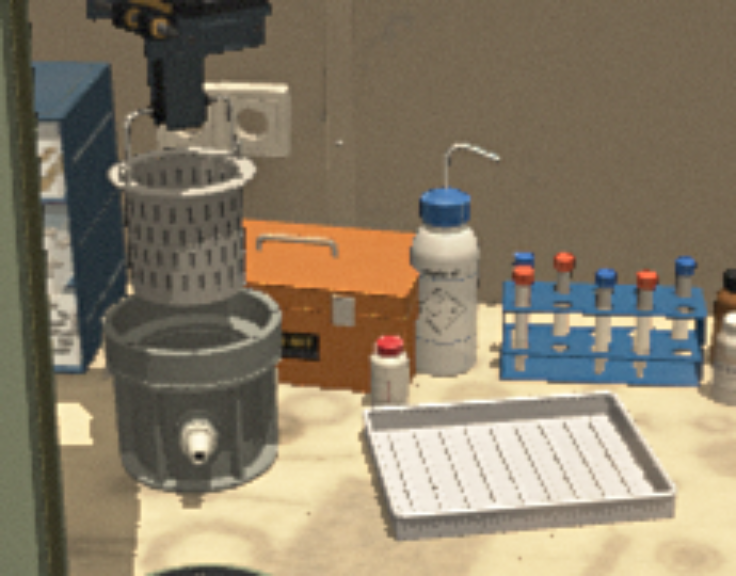

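View pics/l_side.png

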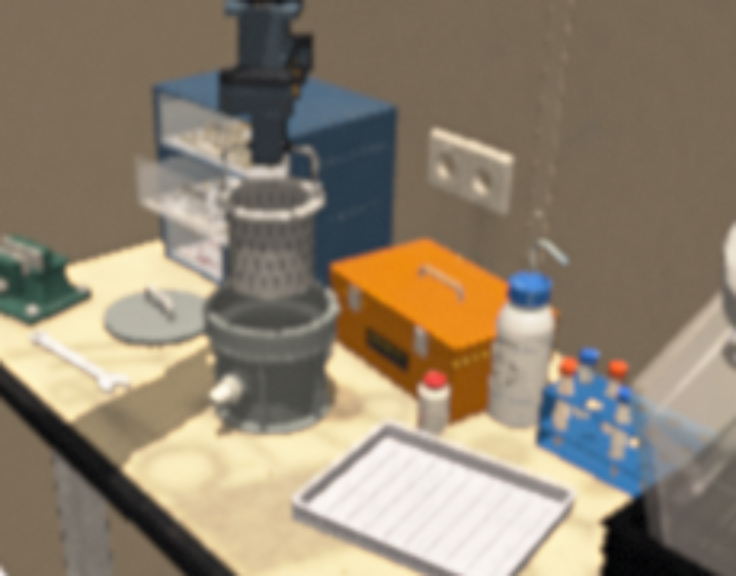

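```bash
python3 -m pendant '[[[0,0,0],[-0.2,0.2,0],-1],[[0,0,0],[-0.4,0.4,0],-1],[[0,0,0],[-0.6,0.6,0],-1],[[0,0,0],[-0.8,0.8,0],-1],[[0,0,0],[-0.9,0.9,0],-1],[[0,0,0],[-0.9,0.9,0],-1],[[0,0,0],[-0.9,0.9,0],-1],[[0,0,0],[-0.9,0.9,0],-1],[[0,0,0],[-0.9,0.9,0],-1],[[0,0,0],[-0.9,0.9,0],-1],[[0,0,0],[-0.9,0.9,0],-1],[[0,0,0],[-0.9,0.9,0],-1]]'; python3 rel.py 0.552 -0.138 0.305
```

```text
time: 11.6
tool_pos: [0.5467, 0.0078, 0.3026]
tcp_rot: [-2.903, -1.2, 0.012]
ft_force: [0.1, 0.2, -4.7]
width: 0.143
shift cm [-9.92 10.69 -0.2 ] x [ 0.708  0.706 -0.007] z [-0.007 -0.003 -1.   ] t 11.6 ft [ 0.1  0.2 -4.7]
turn [-0.003  0.007 -0.002]
```

```bash
python3 -m pendant '[[[0,0,0],[-0.8,0.9,0],-1],[[0,0,0],[-0.8,0.9,0],-1],[[0,0,0],[-0.8,0.9,0],-1],[[0,0,0],[-0.8,0.85,0],-1],[[0,0,0],[-0.8,0.85,0],-1],[[0,0,0],[-0.8,0.85,0],-1],[[0,0,0],[-0.8,0.85,0],-1],[[0,0,0],[-0.7,0.75,0],-1],[[0,0,0],[-0.6,0.6,0],-1],[[0,0,0],[-0.4,0.4,0],-1],[[0,0,0],[-0.2,0.2,0],-1],[[0,0,0],[0,0,0],-1]]'; python3 rel.py 0.552 -0.138 0.305
```

```text
time: 12.8
tool_pos: [0.5508, -0.1139, 0.3026]
tcp_rot: [-2.904, -1.197, 0.012]
ft_force: [-0.3, 0.0, -3.5]
width: 0.144
shift cm [-1.62  1.79 -0.23] x [ 0.709  0.705 -0.007] z [-0.007 -0.003 -1.   ] t 12.8 ft [-0.3  0.  -3.5]
turn [-0.003  0.007 -0.003]
```

```bash
python3 -m pendant '[[[-0.003,0.007,-0.003],[-0.4,0.5,0],-1],[[0,0,0],[-0.6,0.6,0],-1],[[0,0,0],[-0.4,0.4,0],-1],[[0,0,0],[-0.2,0.2,0],-1],[[0,0,0],[0,0,0],-1]]'; python3 rel.py 0.552 -0.138 0.138
python3 - <<'E'
from h import *
for n in ["scene","side","wrist"]:
  p,d=snapshot(n); cv2.imwrite(f"pics/m_{n}.png",p if n=="wrist" else cv2.resize(p[80:280,180:410],None,fx=3,fy=3))
E
```

```text
time: 13.3
tool_pos: [0.5516, -0.1384, 0.3027]
tcp_rot: [-2.901, -1.204, -0.001]
ft_force: [0.4, 0.3, -4.9]
width: 0.145
shift cm [ 0.04 -0.   16.47] x [0.706 0.708 0.001] z [ 0.001  0.001 -1.   ] t 13.3 ft [ 0.4  0.3 -4.9]
turn [-0.    -0.001  0.001]
```

View pics/m_scene.png

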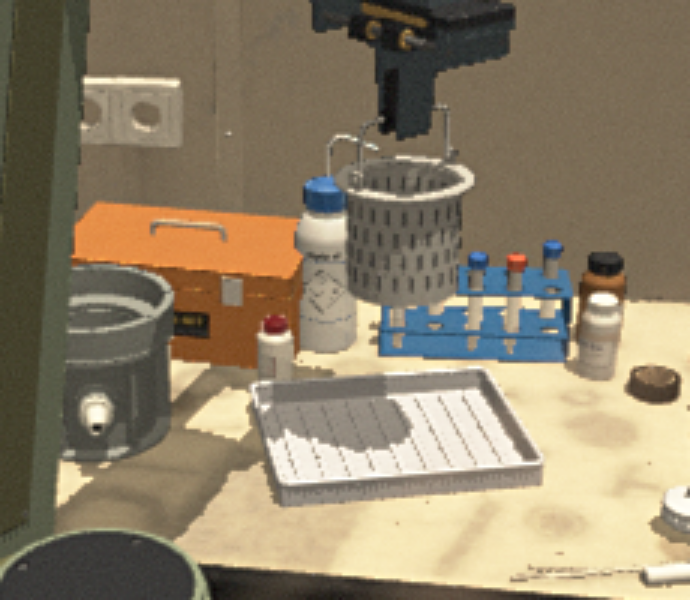

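View pics/m_side.png

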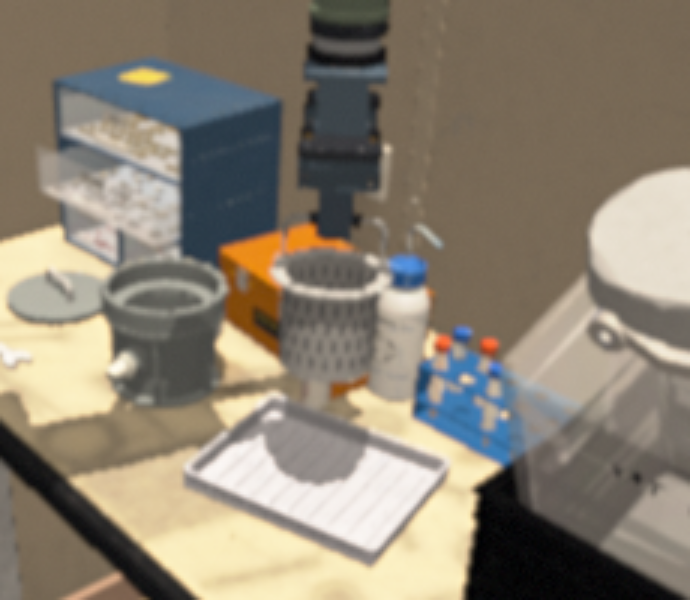

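View pics/m_wrist.png

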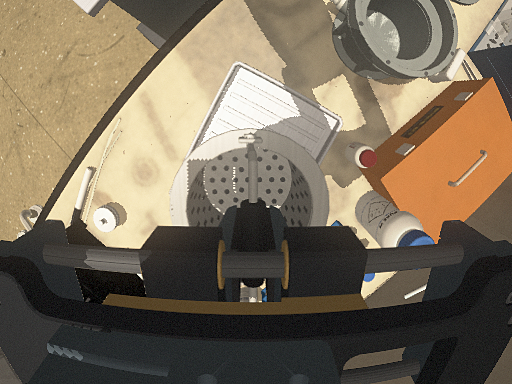

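```bash
python3 -m pendant '[[[0,0,0],[0,0,0.5],-1],[[0,0,0],[0,0,1],-1],[[0,0,0],[0,0,1.2],-1],[[0,0,0],[0,0,1.2],-1],[[0,0,0],[0,0,1.2],-1],[[0,0,0],[0,0,1.2],-1],[[0,0,0],[0,0,1.2],-1],[[0,0,0],[0,0,1.2],-1],[[0,0,0],[0,0,1.2],-1],[[0,0,0],[0,0,0.8],-1],[[0,0,0],[0,0,0.4],-1],[[0,0,0],[0,0,0],-1]]'; python3 rel.py 0.552 -0.138 0.1415
```

```text
time: 14.65
tool_pos: [0.548, -0.1352, 0.1768]
tcp_rot: [-2.893, -1.205, 0.011]
ft_force: [0.7, 0.6, -4.4]
width: 0.143
shift cm [0.1  0.52 3.53] x [ 0.704  0.71  -0.004] z [-0.01   0.004 -1.   ] t 14.65 ft [ 0.7  0.6 -4.4]
turn [-0.01   0.004  0.004]
```

```bash
python3 -m pendant '[[[-0.01,0.004,0],[0.1,0.4,0.6],-1],[[0,0,0],[0,0,0.7],-1],[[0,0,0],[0,0,0.7],-1],[[0,0,0],[0,0,0.5],-1],[[0,0,0],[0,0,0],-1]]'; python3 rel.py 0.552 -0.138 0.1415
python3 - <<'E'
from h import *
for n in ["scene","side"]:
  p,d=snapshot(n); cv2.imwrite(f"pics/n_{n}.png",cv2.resize(p[130:280,220:400],None,fx=4,fy=4))
E
```

```text
time: 15.15
tool_pos: [0.5526, -0.1377, 0.1508]
tcp_rot: [2.898, 1.207, 0.005]
ft_force: [0.1, 1.0, -4.4]
width: 0.143
shift cm [-0.07 -0.03  0.93] x [0.704 0.71  0.002] z [ 0.004 -0.001 -1.   ] t 15.15 ft [ 0.1  1.  -4.4]
turn [ 0.003 -0.002  0.004]
```

View pics/n_scene.png

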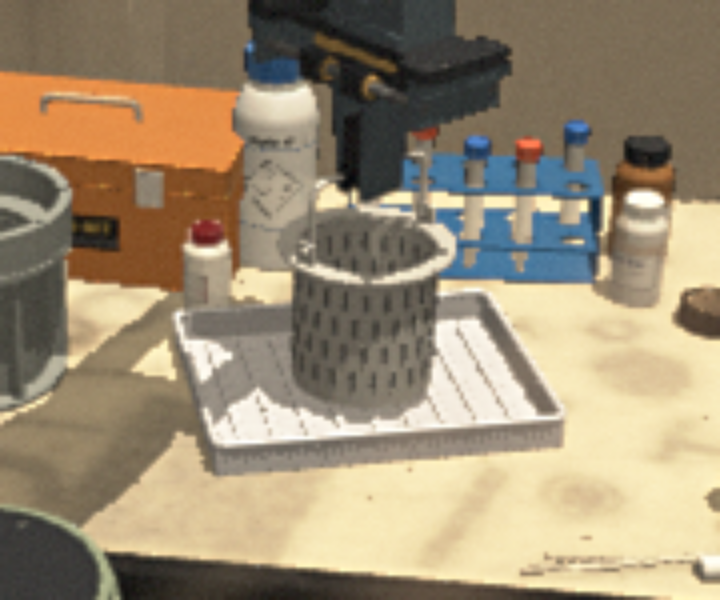

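View pics/n_side.png

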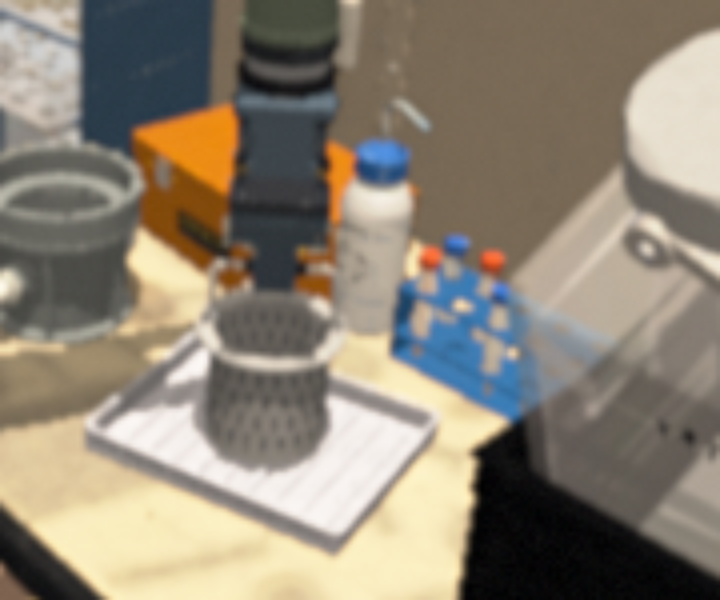

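```bash
python3 -m pendant '[[[0.003,-0.002,0],[-0.05,0,0.3],-1],[[0,0,0],[0,0,0.25],-1],[[0,0,0],[0,0,0.15],-1],[[0,0,0],[0,0,0],-1]]'; python3 rel.py 0.552 -0.138 0.1415;  python3 -m pendant '[[[0,0,0],[0,0,0.2],-1],[[0,0,0],[0,0,0],-1]]'; python3 rel.py 0.552 -0.138 0.1415
```

```text
time: 15.65
tool_pos: [0.5534, -0.1384, 0.1449]
tcp_rot: [2.898, 1.207, 0.004]
ft_force: [-0.1, -0.7, -4.4]
width: 0.141
shift cm [-0.07 -0.13  0.34] x [0.704 0.71  0.002] z [ 0.003 -0.001 -1.   ] t 15.65 ft [-0.1 -0.7 -4.4]
turn [ 0.003 -0.002  0.004]
time: 15.85
tool_pos: [0.5535, -0.1384, 0.1428]
tcp_rot: [2.898, 1.207, 0.004]
ft_force: [-0.7, 0.2, -4.1]
width: 0.148
shift cm [-0.08 -0.13  0.13] x [0.704 0.71  0.002] z [ 0.003 -0.001 -1.   ] t 15.85 ft [-0.7  0.2 -4.1]
turn [ 0.003 -0.002  0.004]
```

```bash
python3 -m pendant '[[[0,0,0],[0,0,0.15],-1],[[0,0,0],[0,0,0],-1]]'; python3 -m pendant '[[[0,0,0],[0,0,0.1],-1],[[0,0,0],[0,0,0],-1]]'
```

```text
time: 16.05
tool_pos: [0.5541, -0.1386, 0.1418]
tcp_rot: [2.897, 1.206, 0.007]
ft_force: [0.6, 1.1, -2.8]
width: 0.147
time: 16.25
tool_pos: [0.5546, -0.1388, 0.1416]
tcp_rot: [2.896, 1.206, 0.008]
ft_force: [-0.3, 0.4, -4.0]
width: 0.144
```

```bash
python3 -m pendant '[[[0,0,0],[-0.05,-0.05,0.2],-1],[[0,0,0],[0,0,0],-1]]'; python3 -m pendant '[[[0,0,0],[0,0,0.15],-1],[[0,0,0],[0,0,0],-1]]'
```

```text
time: 16.45
tool_pos: [0.5549, -0.1389, 0.1418]
tcp_rot: [2.894, 1.205, 0.013]
ft_force: [-0.4, 0.5, -4.9]
width: 0.141
time: 16.65
tool_pos: [0.5559, -0.1393, 0.1416]
tcp_rot: [2.892, 1.204, 0.017]
ft_force: [-0.5, 0.5, -2.4]
width: 0.142
```

```bash
python3 rel.py 0.552 -0.138 0.1415; python3 - <<'E'
from ana import *
T=TT();print(np.round(get_state()["q"],4), get_state()["ft_force"],get_state()["moment"])
p,d=snapshot("wrist"); m=regions_of("wrist","basket")[0]["region"]; W=cloud(d,T);S=W[m];S=S[np.isfinite(S).all(1)]
h,e=np.histogram(S[:,2],bins=np.arange(0,.14,.002)); print([(round(e[i],3),h[i]) for i in np.argsort(-h)[:8]])
for n in ["scene","side"]:
  p,d=snapshot(n); cv2.imwrite(f"pics/o_{n}.png",cv2.resize(p[130:280,220:400],None,fx=4,fy=4))
  c=camera_model(n); v,u=np.mgrid[0:384,0:512]
  P=np.stack([(u-c["cx"])/c["fx"],(v-c["cy"])/c["fy"],np.ones(u.shape)],-1)*d[...,None]
  M=np.array(c["T"]); W=P@M[:3,:3].T+M[:3,3]; m=regions_of(n,"basket")[0]["region"]; S=W[m]
  r=np.hypot(S[:,0]-.5545,S[:,1]+.1385); F=S[(r>.048)&(r<.064)&(S[:,2]>.09)&(S[:,2]<.13)]
  A=np.c_[F[:,0]-.5545,F[:,1]+.1385,np.ones(len(F))]; print(n,len(F),np.percentile(F[:,2],[5,50,95]),np.linalg.lstsq(A,F[:,2],rcond=None)[0])
  print(np.percentile(S[r<.052][:,2],[0,2,5]))
E
```

```text
shift cm [-0.18 -0.37  0.  ] x [0.704 0.71  0.007] z [ 0.013 -0.004 -1.   ] t 16.65 ft [-0.5  0.5 -2.4]
turn [ 0.012 -0.007  0.004]
[-2.6560e-01  3.5670e-01  1.6781e+00 -1.0000e-04  1.0930e+00 -1.0546e+00] [-0.50944573  0.45072669 -2.43263031] [ 0.12180586  0.17143992 -0.03837226]
[(np.float64(0.11), np.int64(3918)), (np.float64(0.01), np.int64(2204)), (np.float64(0.008), np.int64(1729)), (np.float64(0.108), np.int64(387)), (np.float64(0.112), np.int64(322)), (np.float64(0.076), np.int64(72)), (np.float64(0.074), np.int64(70)), (np.float64(0.056), np.int64(68))]
scene 501 [0.09180972 0.11060423 0.12082572] [0.00707332 0.02564169 0.1071775 ]
[0.0002488 0.0109535 0.0154185]
side 360 [0.09144292 0.1101257  0.1198411 ] [-0.01639265 -0.00968599  0.10675521]
[0.00660049 0.01263308 0.01741629]
```

View pics/o_scene.png

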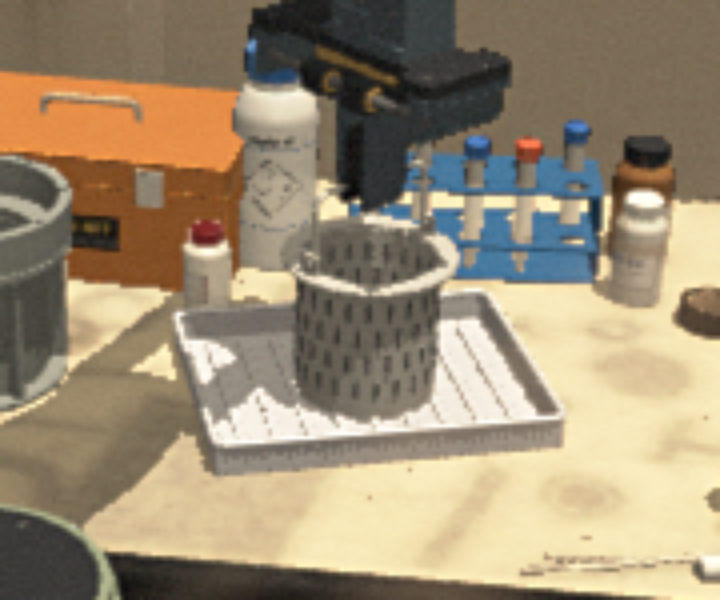

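```bash
python3 -m pendant '[[[0,0,0],[0,0,0],-0.3],[[0,0,0],[0,0,0],-0.3],[[0,0,0],[0,0,0],-0.3],[[0,0,0],[0,0,0],-0.3],[[0,0,0],[0,0,0],-0.3]]'; python3 - <<'E'
from ana import *
T=TT()
p,d=snapshot("wrist"); m=regions_of("wrist","basket")[0]["region"]; W=cloud(d,T);S=W[m];S=S[np.isfinite(S).all(1)]
h,e=np.histogram(S[:,2],bins=np.arange(0,.14,.001)); print([(round(e[i],3),h[i]) for i in np.argsort(-h)[:6]])
cv2.imwrite("pics/p_w.png",p)
p,d=snapshot("scene");cv2.imwrite(f"pics/p_s.png",cv2.resize(p[130:280,220:400],None,fx=4,fy=4))
E
```

```text
time: 17.45
tool_pos: [0.5562, -0.1394, 0.1408]
tcp_rot: [2.892, 1.204, 0.017]
ft_force: [-0.1, 1.0, 0.6]
width: 0.352Traceback (most recent call last):
  File "<stdin>", line 3, in <module>
IndexError: list index out of range
```

```bash
python3 - <<'E'
from ana import *
p,d=snapshot("wrist"); cv2.imwrite("pics/p_w.png",p)
p,d=snapshot("scene");cv2.imwrite(f"pics/p_s.png",cv2.resize(p[130:280,220:400],None,fx=4,fy=4))
E
```

```text
(no output)
```

View pics/p_w.png

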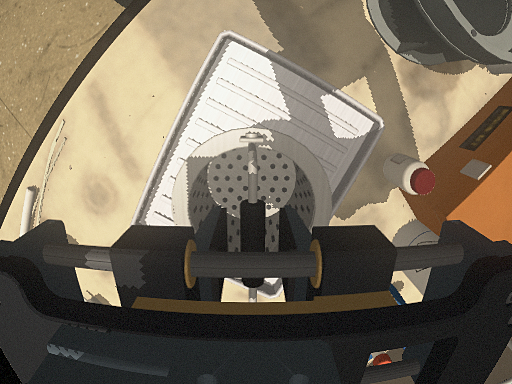

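View pics/p_s.png

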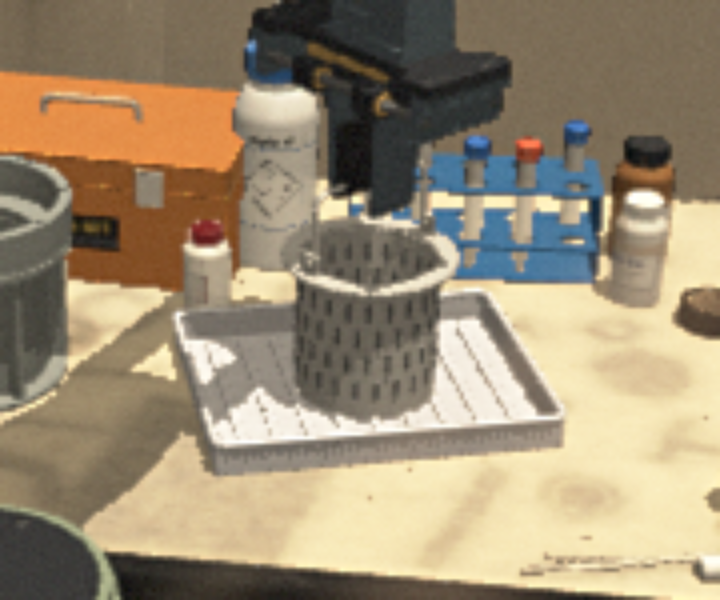

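```bash
python3 -m pendant '[[[0,0,0],[0,0,-0.7],-0.3],[[0,0,0],[0,0,-1],-0.3],[[0,0,0],[0,0,-1.5],-0.3],[[0,0,0],[0,0,-2],-0.3],[[0,0,0],[0,0,-2],-0.3],[[0,0,0],[0,0,-2],-0.3],[[0,0,0],[0,0,-2],-0.3],[[0,0,0],[0,0,0],-0.3]]'; python3 - <<'E'
from ana import *
T=TT()
for n in ["wrist","scene","side"]:
  p,d=snapshot(n);cv2.imwrite(f"pics/q_{n}.png",p if n=="wrist" else cv2.resize(p[100:280,100:420],None,fx=2.4,fy=2.4))
  if n=="wrist": W=cloud(d,T)
X=W[(W[...,2]>.105)&(W[...,2]<.116)&(np.hypot(W[...,0]-.554,W[...,1]+.1385)<.075)]
print(len(X),circ(X),np.median(X[:,2])); A=np.c_[X[:,:2]-[.554,-.1385],np.ones(len(X))]; print(np.linalg.lstsq(A,X[:,2],rcond=None)[0])
S=W[(W[...,2]>.15)&(W[...,2]<.185)&(np.hypot(W[...,0]-.554,W[...,1]+.1385)<.05)];print(S.mean(0),S[:,2].max())
E
```

```text
time: 18.45
tool_pos: [0.5552, -0.1391, 0.263]
tcp_rot: [2.889, 1.203, 0.023]
ft_force: [-0.2, 0.6, 0.2]
width: 0.347
3245 [ 0.55453885 -0.13894524  0.05440836] 0.11095409507952969
[-0.00373785  0.00245139  0.11080577]
[ 0.55288541 -0.13696624  0.17118048] 0.17540615916816293
```

View pics/q_wrist.png

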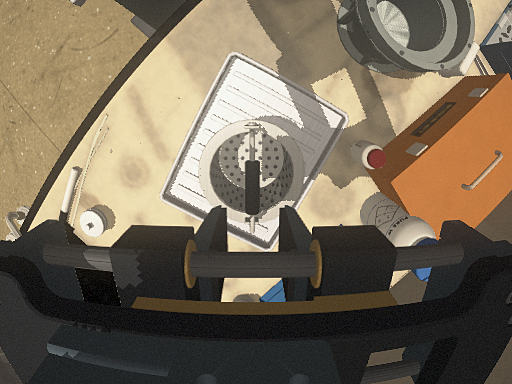

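View pics/q_scene.png

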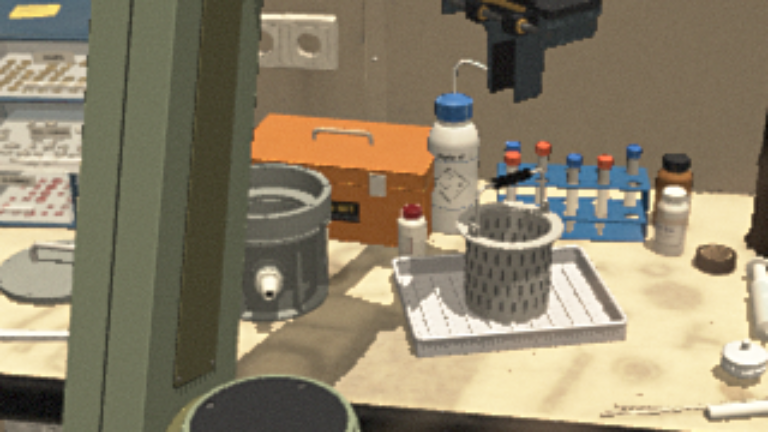

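View pics/q_side.png

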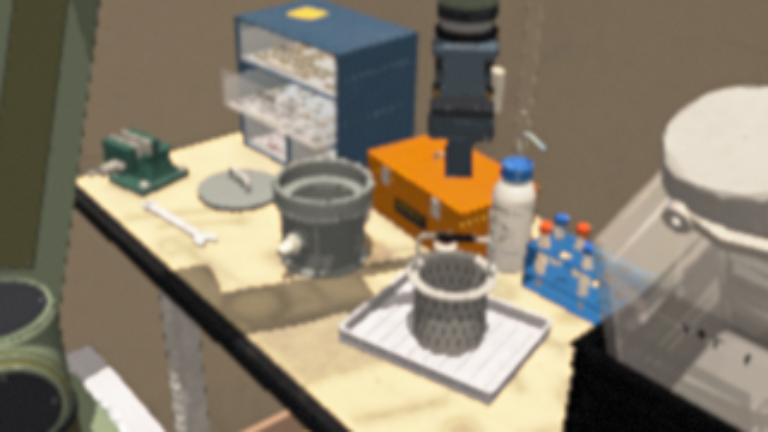

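```bash
python3 -c "
from station import *
print(sign_off())"
```

```text
the job is handed in; nothing more can be done
None
```

The basket is standing upright in the draining tray, released, and the job was handed in at about 18.6 s of the 54 s. I swung the bail up to upright while the basket still sat in the strainer. Then I lifted the basket straight up by the black grip, carried it level to the tray, lowered it and let go.

**Last checks:**
- **Basket position:** it is centred at about (0.555, −0.139), roughly 3 mm from the tray's centre.
- **Seating and level:** the flange top is at 0.111 m, so the underside sits on the ribs at about 7 mm. Tilt is under 0.005 rad.
- **Bail and gripper:** the bail is still upright, and the gripper is clear above it.
- **Other items:** in the pictures the cover, small filter and sample bottle look to be where they started. I checked this by eye and did not measure it.

**What disagreed or went wrong:**
- **First grasp closed on nothing:** it shut just above the sleeve. All three cameras showed the fingertips about 8 mm behind the reported tool point, where the text puts them 22 mm ahead of it. I went down 30 mm further and the second grasp held, at a 13 mm opening. Nothing had moved.
- **Touchdown was not clear in the force reading:** I judged it from the descent stopping at the expected height and from the measured flange height. Over those last few lowering steps the tool crept about 3 mm sideways and tilted about 0.013 rad.
- **One detection missed:** the network did not find the basket once, just after I released it. The pictures confirmed it was in place.

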